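# Brush out a grease reservoir and latch its lid

## Task

Brush out the open grease reservoir before it is refilled: with the tube brush from the tin, make three full strokes, each time going down the bore until the bristle end just touches the follower plate and then coming up until the tip is back at the mouth; the plate sits at an unknown depth and must not be pushed down. Then put the brush back in the tin, bristles down, shut the lid and turn the catch in over it so that its arm points across the lid. Knock nothing over.

Things in the scene. Friction and masses are not known exactly. Their poses are not given: they have to be found in the camera images.
- tube_brush: tube brush, 235 mm; stands in the tin, bristles down, leaning on its rim about 33 deg from upright. Origin: centre of the flat bristle end; z runs from there to the handle end. Bristle head 57 mm diameter (60 over loose hairs), z 0 to 76 mm, its last 12 mm tapering to 38 at the end; wire stem 9 mm to z = 130; wooden handle 23 mm diameter, z 130 to 235. 0.12 kg, centre of mass z 53
- brush_tip (a point): middle of the brush's flat bristle end (same point as the origin of the brush)
- brush_grip (a point): point on the brush's axis in the wooden handle, 198 mm from the tip and 37 mm from the handle's end; a good place to grip, with the fingers pointing along the brush
- tin: plain open steel tin, loose, in which the brush stands: 90 mm outer diameter, 104 mm high, wall 2.5 mm, bottom 4 mm; origin under its centre
- lubricator: grease lubricator bolted to the bench: base 150 x 100 mm, grey upright reservoir 74 mm outside (82 at the rim), bore 66, rim 118 mm up. Origin on the bench under the bore's axis; +x to the lid hinge, -x to the catch post. In the bore a steel follower plate lies 50 to 95 mm below the rim, different each time; seal friction holds it, but over about 13 N it slides down
- mouth (a point): centre of the reservoir's mouth, in the plane of the rim, 118 mm above the bench; axes as the lubricator's
- lid (a joint): angle of the hinged round lid (rad): 0 = shut, flat on the rim; about 1.75 = standing open, leaning a little back past upright. The hinge is stiff: the lid stays where it is left
- lid_hinge (a point): middle of the lid's hinge axis (the lubricator's y axis), 52 mm from the bore's axis towards +x of the lubricator, 3.5 mm above the rim. Turns with the lid; its x axis points from the lid's middle to the hinge, its z axis is the lid's outward normal
- lid_edge (a point): point of the lid's outer face at the edge farthest from the hinge, 94 mm from the hinge axis. The lid is a disc of 84 mm diameter, 6 mm thick at the edge and 9 mm in the middle; when shut its top is at most 9.5 mm above the rim
- catch (a joint): angle of the flat turn catch (rad) about its upright pivot: 0 (stop) = its arm points across the lid (+x of the lubricator) and holds it shut; about 1.5 = turned aside, clear of the lid. Seen from above it turns clockwise towards 0. Light friction; it stays where it is left
- catch_grip (a point): on the catch's pivot axis, 62 mm from the bore's axis towards -x of the lubricator, 30.5 mm above the rim, inside its upright finger grip: a steel wing 34 mm long (along the arm), 10 mm thick, whose top lies 38.5 mm above the rim. The point turns with the catch: its x axis points along the arm
- catch_end (a point): end of the catch's arm, 46 mm from the pivot; the arm is 16 mm wide and 6 mm thick, its upper face 16.5 mm above the rim
- grease_can: closed grease can, 67 mm diameter, 78 mm high, bystander; origin under its centre
- spray_can: spray can, 67 mm diameter, 199 mm high, bystander; origin under its centre
- jar_nuts: screw-lid glass jar of nuts, 72 mm diameter, 99 mm high, bystander; origin under its centre
Things that resemble listed ones, but are neither listed nor needed, are in the scene too. Leave any purple look-alike of the tin alone.

How it is judged (in metres and radians):
On the way, in this order (a step that is already met when the one before it is completed fails the run):
1. the brush goes down the reservoir until its bristle end touches the follower plate, first time (contact force between tube_brush and follower_c0 above 0.5 N and angle between the z axis of tube_brush and the z axis of lubricator, either way round below 0.2 rad and horizontal distance between brush_tip and mouth below 0.02 m), for 0.05 s.
2. the brush comes up until its tip is back at the mouth (no more than 15 mm below the rim), first time (z of brush_tip in the frame of mouth above -0.015 m and horizontal distance between brush_tip and mouth below 0.04 m), for 0.05 s.
3. the brush goes down the reservoir until its bristle end touches the follower plate, second time (all of step 1), for 0.05 s.
4. the brush comes up until its tip is back at the mouth (no more than 15 mm below the rim), second time (all of step 2), for 0.05 s.
5. the brush goes down the reservoir until its bristle end touches the follower plate, third time (all of step 3), for 0.05 s.
6. the brush comes up until its tip is back at the mouth (no more than 15 mm below the rim), third time (all of step 4), for 0.05 s.
7. the lid is shut while the catch is still turned away from it (value of joint lid below 0.06 rad and value of joint catch above 0.7 rad), for 0.1 s.
8. the catch is turned over the shut lid (value of joint catch below 0.3 rad and value of joint lid below 0.06 rad), for 0.1 s.
At the end, for the whole second after the job is handed in: the brush stands in the upright tin, bristles down (tip within 45 mm of the tin's axis and less than 50 mm above its underside, brush within 0.9 rad of upright), released and at rest; the lid is shut (under 0.06 rad) and the catch is turned over it (under 0.3 rad) (all of step 8 and horizontal distance between brush_tip and tin below 0.045 m and z of brush_tip in the frame of tin below 0.05 m and angle between tube_brush's own z axis and vertical below 0.9 rad and linear speed of tube_brush below 0.03 m/s and angle between tin's own z axis and vertical below 0.15 rad); the robot touches nothing.
It fails at once if the follower plate is pushed more than 8 mm from where it was (distance of follower_c0 from where it was at the start of the episode above 0.008 m).
It fails at once if the tin or a standing bystander is knocked over (angle between any of tin, grease_can, spray_can, jar_nuts's own z axis and vertical above 0.6 rad).
It also fails if it takes over 72 s, if anything falls off the work surface, if the arm or the gripper's body presses on something with over 40 N, if the wrist force passes 120 N, or if a joint passes its speed limit or range.

## Robot

A 7-joint arm with a two-finger parallel gripper is mounted at the origin on a cart in front of the work surface, level with it; the furniture and walls round the work are solid. World frame = base frame: x ahead of the robot, y to its left, z up, the work surface at z = 0. Lengths are in mm, angles in rad, forces in N, time in s.
With the tool pointing down it reaches from about 400 to 850 mm from the base axis. Payload 4.5 kg.
Tool frame: the origin (TCP) lies between the finger pads; the fingertips stand 11 mm ahead of it and the grasp point (between the pads) lies 8 mm behind it; z points along the fingers, y is the line along which they close (so a half turn about z gives the same grasp; the last joint's range is limited). The gripper opens to 88 mm and grips with 3 to 60 N. Pads are 18 mm wide; open, the fingers measure 123 mm over their backs; the gripper's body (75 mm by 187 mm) begins 45 mm behind the grasp point.
Start: joints at [-1.264, 0.689, -0.195, 1.565, 0.157, 0.902, -0.215], TCP at [168.372, 601.916, 249.743] pointing down, gripper open.
Joint ranges: [-3.01, 3.01], [-0.46, 2.08], [-1.47, 1.51], [0.13, 2.56], [-1, 4.14], [0.04, 2.09], [-2.66, 2.66]. Speed limits (rad/s): [2.57, 2.57, 3.14, 3.14, 3.14, 3.14, 3.14].

## Interface

Orientations are given as a unit quaternion [x, y, z, w].
In Python, from bench import telemetry, viewer, ticket gives the robot as it stands.
- The arm moves only by the tool play_rows, never from a script. Its argument "steps" is a list of rows, each an object with "claw": the opening, from 0 (shut) to 1 (fully open); "xyz": the shift along the tool's x, y, z in units of 25 mm (1.0 is 25 mm), a list of three; "roll": the turn about the tool's z in units of 0.08 rad (1.0 is 0.08 rad). A call has 1 to 12 rows; each row shifts and turns the commanded pose from where the row before left it, along the tool's axes as they then stand; what a row does not reach is not made up. A row lasts 1/12 s, in which the tool goes at most 41.7 mm and 7.16 degrees, less where a joint would pass 70% of its speed; a pose out of reach is approached as far as the arm can. A call with a number of a shift or a turn outside -1 to 1 is refused whole. A call with a gripper value outside its range is refused whole. The fingers move at their own pace and stop on an object; the grip force is fixed at half the most. Time passes only in rows, so rows that do not move let the fingers close. It gives the time, the measured TCP pose, the force, the opening and the grip force at its end, in the units of the state.
- telemetry.get_obs(): the state, without advancing time (a new reading comes with each control period).
- viewer.grab_frame(name): name is "scene" or "top"; returns a dict with "pixels" (480x640x3 uint8, blue, green, red), "z_map" (480x640 float32, mm along the optical axis (not along the pixel's ray), 0 where there is no reading), "K" (3x3 intrinsics, pixels), "dist" ([k1, k2, p1, p2, k3] as OpenCV has them; the pictures are not rectified), "origin" and "attitude" of the camera in the world. Camera axes: x right, y up, looking along -z (the intrinsics and any distortion apply to the point x, -y, -z); pixel columns grow to the right and rows downward; lengths in mm; the calibration is good to about 2 mm. A picture is of the moment at which its call begins.
- ticket.sign_off(): hands the job in; it is judged then, once.
The state is a dict: "time_s": time; "joint_positions": joint angles; "qd": joint speeds; "tau": joint torques, N m; "eef_pos": TCP position; "tcp_rot": TCP orientation; "force": force on the tool from outside, world axes, zero at the start; "moment": the same for the moment, N m; "gripper_width": finger opening in mm; "gripper_force": force on a finger pad.
Only numpy, scipy, OpenCV 4.12 (cv2) and the standard library are available. Lean on these libraries where they do the work, as an engineer would, in place of code of your own. Each camera call takes 0.05 s, during which the arm holds its last target. There are 200 camera calls.

## Working session

There is one attempt and no reset: what is moved stays moved. The work goes in short steps, Python scripts to look and compute and a tool call to move; the robot and the scene stay as the last step left them, time stands still between calls to the robot, and variables do not carry over. Pictures are saved under pics/ and viewed, at most 10 in all, crops included, and the job is handed in when it is done.

Besides the shell and the picture viewer there is one more tool, called after "Request:" as a command line: name --argument value ..., lists and objects as JSON in quotes. play_rows: Moves the arm, as the interface text tells. Shifts and turns lie within -1 to 1; 1 stands for 25 mm of shift or 0.08 rad of turn. Its arguments: {"type":"object","properties":{"steps":{"type":"array","items":{"type":"object","properties":{"claw":{"type":"number"},"xyz":{"type":"array","items":{"type":"number","minimum":-1,"maximum":1}},"roll":{"type":"number","minimum":-1,"maximum":1}}}}},"required":["steps"]}

```bash
mkdir -p pics; cat > h.py <<'E'
import numpy as np, cv2
from scipy.spatial.transform import Rotation as R
from bench import telemetry, viewer, ticket
def grab(n,save=None):
    f=viewer.grab_frame(n); 
    if save: cv2.imwrite('pics/'+save,f['pixels'])
    return f
def cloud(f):
    h,w=f['z_map'].shape
    K=np.array(f['K'],float); d=np.array(f['dist'],float)
    u,v=np.meshgrid(np.arange(w),np.arange(h))
    p=cv2.undistortPoints(np.stack([u,v],-1).reshape(-1,1,2).astype(np.float64),K,d).reshape(h,w,2)
    z=f['z_map'].astype(float)
    c=np.stack([p[...,0]*z,-p[...,1]*z,-z],-1)
    a=np.array(f['attitude'],float)
    M=R.from_quat(a).as_matrix() if a.size==4 else a
    P=c@M.T+np.array(f['origin'],float); P[z==0]=np.nan
    return P
E
python3 - <<'E'
from h import *
for n in('scene','top'):
    f=grab(n,n+'0.png'); P=cloud(f); np.savez(''+n+'0.npz',P=P,px=f['pixels']); print(n,f['origin'],f['attitude'],f['K'])
o=telemetry.get_obs(); print(o['eef_pos'],R.from_quat(o['tcp_rot']).as_matrix().round(3),o['force'],o['time_s'])
E
```

```text
scene [-269.98243659 -553.31133274 1015.96854882] [ 0.35714606 -0.21171213 -0.45434189  0.78816122] [[610.12389304   0.         318.34905841]
 [  0.         610.12389304 234.08643277]
 [  0.           0.           1.        ]]
top [ 437.9383606   -64.46853863 1134.40331043] [-0.07702799  0.05327455  0.71130805 -0.69661278] [[504.53385411   0.         317.40889469]
 [  0.         504.53385411 237.18009689]
 [  0.           0.           1.        ]]
[168.27408329 601.37663779 249.02290944] [[-0.963  0.269 -0.   ]
 [ 0.269  0.963 -0.002]
 [-0.    -0.002 -1.   ]] [-0.35764577 -0.16311314  0.50106764] 0.1
```

View pics/scene0.png

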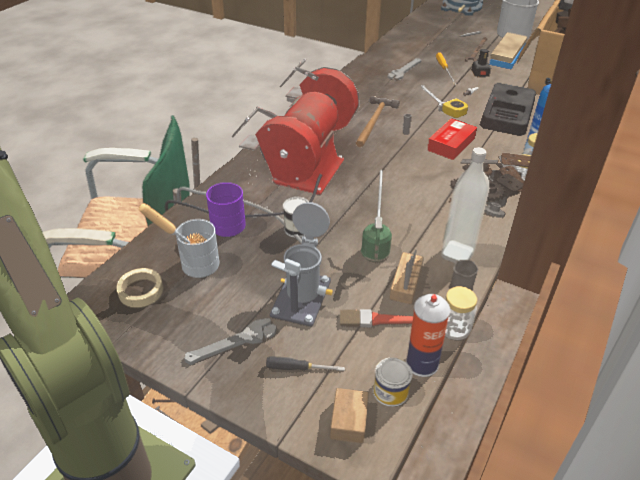

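View pics/top0.png

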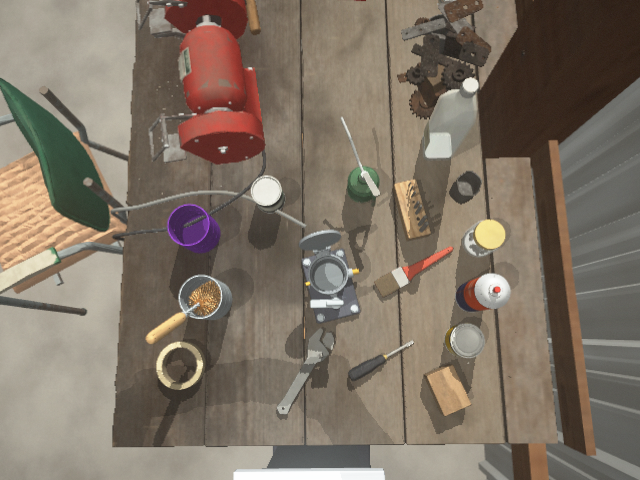

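The scene picture shows the tin with the brush at about (197,248), handle end (147,208); lubricator mouth at (303,262), lid open at (312,220). In the top picture: tin (205,297), handle end (152,336), mouth (328,274), catch (325,303), lid (320,240), purple tin (193,228).

```bash
cat > m.py <<'E'
from h import *
from scipy.optimize import least_squares
def circ(p):
    r=least_squares(lambda q:np.hypot(p[:,0]-q[0],p[:,1]-q[1])-q[2],[*p[:,:2].mean(0),40],loss='soft_l1',f_scale=1.5); return r.x.round(1),round(np.median(abs(r.fun)),2)
T=np.load('top0.npz');S=np.load('scene0.npz')
def win(D,c0,c1,r0,r1): return D['P'][r0:r1,c0:c1].reshape(-1,3),D['px'][r0:r1,c0:c1].reshape(-1,3)
def sel(p,lo,hi): return p[(p[:,2]>lo)&(p[:,2]<hi)]
p,_=win(T,170,240,265,330); s=sel(p,99,107); 
print('tin rim',circ(s),len(s)); c=circ(s)[0]
# brush handle
from numpy.linalg import svd
for n,D,w in(('top',T,(140,192,305,350)),('scene',S,(138,182,200,240))):
    p,x=win(D,*w); x=x.astype(int)
    m=(x[:,2]-x[:,0]>60)&(p[:,2]>105); q=p[m]; mu=q.mean(0); u,s_,v=svd(q-mu); a=v[0]*np.sign(v[0][2])
    t=(q-mu)@a; print(n,'handle',len(q),mu.round(1),a.round(3),'tilt',np.degrees(np.arccos(a[2])).round(1),'az',np.degrees(np.arctan2(a[1],a[0])).round(1),'ends',(mu+a*t.max()).round(1),(mu+a*t.min()).round(1))
for n,D,w in(('top',T,(295,365,225,325)),('scene',S,(265,335,195,325))):
    p,x=win(D,*w)
    s=sel(p,115.5,121); print(n,'rim',circ(s),len(s))
    s=sel(p,8,25); 
    for lo,hi in((131,138),(149,160),(122,200)):
        q=sel(p,lo,hi); print(n,lo,hi,len(q),np.nanmean(q,0).round(1),np.nanmin(q,0).round(1),np.nanmax(q,0).round(1))
g=cv2.resize(T['px'][220:330,285:375],None,fx=6,fy=5.4,interpolation=cv2.INTER_CUBIC); 
h=cv2.resize(S['px'][190:330,260:345],None,fx=4,fy=4,interpolation=cv2.INTER_CUBIC)
cv2.imwrite('pics/c1.png',cv2.resize(np.hstack([cv2.resize(g,(459,561)),cv2.resize(h,(340,561))]),(799,561)))
E
python3 m.py
```

```text
tin rim (array([512.8, 210.5,  43.3]), np.float64(0.74)) 207
top handle 436 [451.2 255.7 179.9] [-0.46   0.359  0.812] tilt 35.7 az 142.0 ends [430.8 271.6 215.9] [479.  233.9 130.7]
scene handle 363 [444.9 252.5 173.1] [-0.428  0.354  0.831] tilt 33.7 az 140.4 ends [424.6 269.3 212.4] [469.5 232.2 125.2]
top rim (array([552.8, -51.4,  39.2]), np.float64(1.21)) 250
top 131 138 189 [500.3 -39.5 134.6] [482.5 -76.3 131.1] [606.  -15.3 138. ]
top 149 160 146 [540.8 -53.8 155.1] [487.3 -80.2 149.1] [614.3  -4.2 160. ]
top 122 200 775 [566.5 -41.8 157.9] [482.5 -80.2 122.1] [625.4   2.1 199.9]
scene rim (array([550.7, -52.3,  40.2]), np.float64(2.63)) 164
scene 131 138 160 [513.2 -44.  134.3] [478.6 -81.3 131.1] [613.8 -15.1 137.9]
scene 149 160 231 [565.8 -47.8 154.4] [483.5 -82.  149.2] [ 6.156e+02 -4.000e-01  1.600e+02]
scene 122 200 1214 [578.8 -43.2 160.2] [478.6 -82.  122.1] [624.9   2.2 200. ]
```

View pics/c1.png

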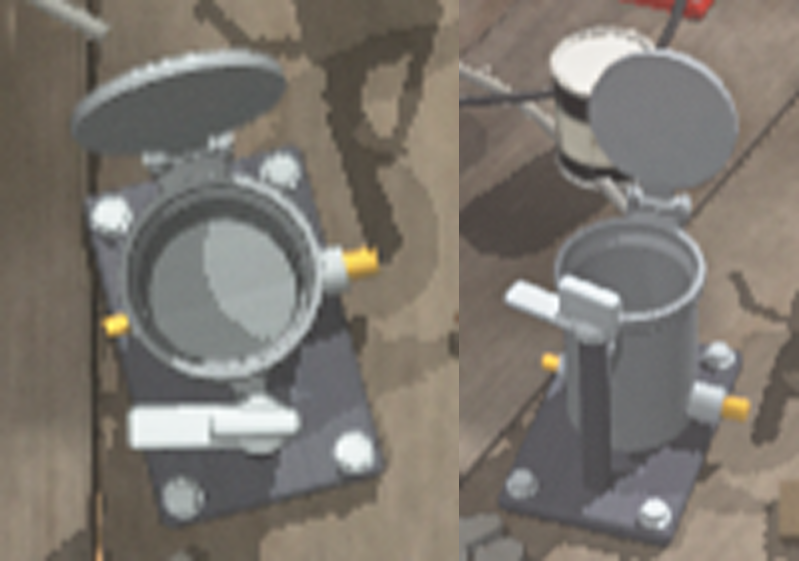

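The crop shows the open mouth with the follower plate inside, the catch arm turned to the left (end at crop (135,428), wing at (255,422)) and the lid standing open at the top. The lubricator is yawed a little.

```bash
cat > m2.py <<'E'
exec(open('m.py').read().split("p,_=win")[0]); from numpy.linalg import svd
Q=[]
for n,D,w in(('top',T,(140,192,305,350)),('scene',S,(138,182,200,240))):
    p,x=win(D,*w); x=x.astype(int); Q.append(p[(x[:,2]-x[:,0]>60)&(p[:,2]>105)])
for q in Q+[np.vstack(Q)]:
    def f(v):
        a=np.array([v[2],v[3],1]);a/=np.linalg.norm(a); d=q-[v[0],v[1],170]; return np.linalg.norm(np.cross(d,a),axis=1)-11.5
    best=min((least_squares(f,[450+dx,255,-.5,.4],loss='soft_l1',f_scale=1.5) for dx in(-8,0,8)),key=lambda r:r.cost)
    v=best.x;a=np.array([v[2],v[3],1]);a/=np.linalg.norm(a);c=np.array([v[0],v[1],170]);t=((q-c)@a)
    print('axis@170',v[:2].round(1),a.round(3),np.degrees(np.arccos(a[2])).round(1),'az',np.degrees(np.arctan2(a[1],a[0])).round(1),'top end',(c+a*np.percentile(t,99.5)).round(1),'tip',(c+a*(np.percentile(t,99.5)-235)).round(1),np.median(abs(best.fun)).round(2))
for n,D,w in(('top',T,(285,375,220,330)),('scene',S,(260,345,190,330))):
    p,x=win(D,*w); p=p[~np.isnan(p[:,0])]
    l=p[(p[:,0]>580)&(p[:,2]>140)&(p[:,2]<235)&(p[:,0]<640)]; mu=np.median(l,0); l=l[np.linalg.norm(l-mu,axis=1)<50]
    mu=l.mean(0);v=svd(l-mu)[2][2]; v*=-np.sign(v[0]); print(n,'lid',len(l),mu.round(1),l.max(0).round(1),'n',v.round(3),'yaw',np.degrees(np.arctan2(-v[1],-v[0])).round(1),'tilt',np.degrees(np.arcsin(v[2])).round(1))
    near=p[np.hypot(p[:,0]-490,p[:,1]+45)<60]; near=near[near[:,0]<525]
    for lo,hi in((131,137.5),(152.5,160)):
        q=near[(near[:,2]>lo)&(near[:,2]<hi)]; m=q[:,:2].mean(0); v=svd(q[:,:2]-m)[2][0]; t=(q[:,:2]-m)@v
        print(n,lo,len(q),m.round(1),'dir',np.degrees(np.arctan2(*v[::-1])).round(1),'ends',(m+v*t.min()).round(1),(m+v*t.max()).round(1))
    b=p[(np.hypot(p[:,0]-552,p[:,1]+52)<24)]; b=b[b[:,2]<100]; print('bore z',np.percentile(b[:,2],[5,25,50,75,95]).round(1) if len(b) else 0)
    r=p[(p[:,2]>114)&(p[:,2]<122)&(abs(np.hypot(p[:,0]-552,p[:,1]+52)-37)<7)]; print('rim',circ(r),np.median(r[:,2]).round(1))
o=telemetry.get_obs();print(o['joint_positions'],o['tcp_rot'])
E
python3 m2.py
```

```text
axis@170 [448.5 259.4] [-0.449  0.335  0.828] 34.1 az 143.3 top end [426.4 275.9 210.8] tip [532.  197.3  16.2] 0.89
axis@170 [446.8 261.4] [-0.434  0.345  0.832] 33.7 az 141.6 top end [426.2 277.7 209.4] tip [528.3 196.8  13.8] 1.34
axis@170 [448.5 260.2] [-0.439  0.345  0.83 ] 33.9 az 141.9 top end [427.1 277.  210.5] tip [530.3 196.   15.6] 1.25
top lid 591 [610.7 -37.8 182.8] [625.7   2.1 217.3] n [-0.954 -0.227  0.198] yaw 13.4 tilt 11.4
top 131 167 [491.7 -39. ] dir 87.1 ends [489.7 -76.5] [492.9 -15.2]
top 152.5 82 [491.4 -63.9] dir -89.9 ends [491.4 -47.3] [491.4 -80.2]
bore z [52.8 54.5 55.9 57.2 59.1]
rim (array([552.3, -51.5,  38.9]), np.float64(1.16)) 117.5
scene lid 950 [608.9 -39.1 176.1] [628.3   2.2 214.1] n [-0.959 -0.225  0.171] yaw 13.2 tilt 9.8
scene 131 117 [487.3 -44.4] dir -96.8 ends [490.8 -15.2] [483.2 -78.9]
scene 152.5 59 [489.3 -64.6] dir -89.6 ends [489.2 -48.3] [489.4 -81.7]
bore z 0
rim (array([550.5, -52.5,  38.9]), np.float64(1.41)) 116.4
[-1.26419631  0.68986911 -0.19455152  1.56619294  0.1572955   0.90249922
 -0.21512754] [ 1.35945485e-01  9.90716005e-01 -7.86101225e-04 -6.08833285e-05]
```

```bash
cat >> h.py <<'E'
def go(x,y,z,az=None):
    "shift in tool units from measured pose to the world target (and roll, az=wanted tool-y azimuth deg)"
    o=telemetry.get_obs(); M=R.from_quat(o['tcp_rot']).as_matrix()
    a=np.degrees(np.arctan2(M[1,1],M[0,1])); d=(M.T@(np.array([x,y,z])-o['eef_pos']))/25
    print('t',round(o['time_s'],2),'tcp',np.round(o['eef_pos'],1),'yaz',a.round(1),'F',np.round(o['force'],1),'w',round(o['gripper_width'],1),'j7',round(o['joint_positions'][6],2),'units',d.round(2), 'roll',None if az is None else round(-np.radians((az-a+180)%360-180)/.08,2))
E
python3 - <<'E'
from h import *
S=np.vstack([np.load(n+'0.npz')['P'].reshape(-1,3) for n in('top','scene')]); S=S[~np.isnan(S[:,0])]
a=np.array([168,602.]);b=np.array([439,268.]);t=np.clip((S[:,:2]-a)@(b-a)/((b-a)@(b-a)),0,1); d=np.linalg.norm(S[:,:2]-a-t[:,None]*(b-a),axis=1)
for k in np.arange(0,1,.2):
    m=(d<110)&(t>=k)&(t<k+.2); print(k,m.sum(),np.percentile(S[m,2],[50,99]).round() if m.sum() else '')
E
```

```text
0.0 0 
0.2 31 [-4.  2.]
0.4 1982 [-0.  4.]
0.6000000000000001 5602 [-0. 26.]
0.8 6324 [  1. 210.]
```

Request:
play_rows --steps '[{"claw": 1, "roll": 1}, {"claw": 1, "roll": 1}, {"claw": 1, "roll": 1}, {"claw": 1, "roll": 1}, {"claw": 1, "roll": 1}, {"claw": 1, "roll": 1}, {"claw": 1, "roll": 1}, {"claw": 1, "roll": 1}, {"claw": 1, "roll": 1}, {"claw": 1, "roll": 1}, {"claw": 1, "roll": 1}, {"claw": 1, "roll": 1}]'

```text
$.steps[0]: bad value
```

Request:
play_rows --steps '[{"claw": 1, "roll": 1}, {"claw": 1, "roll": 1}, {"claw": 1, "roll": 1}, {"claw": 1, "roll": 1}, {"claw": 1, "roll": 1}, {"claw": 1, "roll": 1}, {"claw": 1, "roll": 1}, {"claw": 1, "roll": 1}, {"claw": 1, "roll": 1}, {"claw": 1, "roll": 1}, {"claw": 1, "roll": 1}, {"claw": 1, "roll": 1}]'

```text
$.steps[0]: bad value
```

Request:
play_rows --steps '[{"claw": 1, "xyz": [0, 0, 0], "roll": 1}, {"claw": 1, "xyz": [0, 0, 0], "roll": 1}, {"claw": 1, "xyz": [0, 0, 0], "roll": 1}, {"claw": 1, "xyz": [0, 0, 0], "roll": 1}, {"claw": 1, "xyz": [0, 0, 0], "roll": 1}, {"claw": 1, "xyz": [0, 0, 0], "roll": 1}, {"claw": 1, "xyz": [0, 0, 0], "roll": 1}, {"claw": 1, "xyz": [0, 0, 0], "roll": 1}, {"claw": 1, "xyz": [0, 0, 0], "roll": 1}, {"claw": 1, "xyz": [0, 0, 0], "roll": 1}, {"claw": 1, "xyz": [0, 0, 0], "roll": 1}, {"claw": 1, "xyz": [0, 0, 0], "roll": 1}]'

```text
time_s: 1.1
eef_pos: [168.2, 601.6, 249.3]
tcp_rot: [0.58, 0.815, -0.0, 0.0]
force: [0.9, -0.4, -0.6]
gripper_width: 88.2
gripper_force: 0.0
```

Request:
play_rows --steps '[{"claw": 1, "xyz": [0, 0, 0], "roll": 1}, {"claw": 1, "xyz": [0, 0, 0], "roll": 1}, {"claw": 1, "xyz": [0, 0, 0], "roll": 1}, {"claw": 1, "xyz": [0, 0, 0], "roll": 1}, {"claw": 1, "xyz": [0, 0, 0], "roll": 1}, {"claw": 1, "xyz": [0, 0, 0], "roll": 1}, {"claw": 1, "xyz": [0, 0, 0], "roll": 1}, {"claw": 1, "xyz": [0, 0, 0], "roll": 1}, {"claw": 1, "xyz": [0, 0, 0], "roll": 1}, {"claw": 1, "xyz": [0, 0, 0], "roll": 1}, {"claw": 1, "xyz": [0, 0, 0], "roll": 1}, {"claw": 1, "xyz": [0, 0, 0], "roll": 1}]'

```text
time_s: 2.1
eef_pos: [168.1, 601.6, 249.3]
tcp_rot: [0.89, 0.455, -0.0, 0.0]
force: [-0.1, 0.6, -0.3]
gripper_width: 88.1
gripper_force: 0.0
```

```bash
python3 -c "
from h import *
go(439,267.5,249,-38.1)"
```

```text
t 2.1 tcp [168.1 601.6 249.3] yaz -35.8 F [-0.1  0.6 -0.3] w 88.1 j7 -1.72 units [-4.49 16.61  0.02] roll 0.49
```

Request:
play_rows --steps '[{"claw": 1, "xyz": [-0.26, 0.98, 0], "roll": 0}, {"claw": 1, "xyz": [-0.26, 0.98, 0], "roll": 0}, {"claw": 1, "xyz": [-0.26, 0.98, 0], "roll": 0}, {"claw": 1, "xyz": [-0.26, 0.98, 0], "roll": 0}, {"claw": 1, "xyz": [-0.26, 0.98, 0], "roll": 0}, {"claw": 1, "xyz": [-0.26, 0.98, 0], "roll": 0}, {"claw": 1, "xyz": [-0.26, 0.98, 0], "roll": 0}, {"claw": 1, "xyz": [-0.26, 0.98, 0], "roll": 0}, {"claw": 1, "xyz": [-0.26, 0.98, 0], "roll": 0}, {"claw": 1, "xyz": [-0.26, 0.98, 0], "roll": 0}, {"claw": 1, "xyz": [-0.26, 0.98, 0], "roll": 0}, {"claw": 1, "xyz": [-0.26, 0.98, 0], "roll": 0}]'

```text
time_s: 3.1
eef_pos: [362.2, 366.1, 249.5]
tcp_rot: [0.889, 0.457, -0.0, 0.0]
force: [0.3, 0.7, 0.2]
gripper_width: 88.1
gripper_force: 0.0
```

Request:
play_rows --steps '[{"claw": 1, "xyz": [-0.26, 0.98, 0], "roll": 0}, {"claw": 1, "xyz": [-0.26, 0.98, 0], "roll": 0}, {"claw": 1, "xyz": [-0.26, 0.98, 0], "roll": 0}, {"claw": 1, "xyz": [-0.26, 0.98, 0], "roll": 0}, {"claw": 1, "xyz": [-0.1, 0.9, 0], "roll": 0.5}, {"claw": 1, "xyz": [0, 0, 0], "roll": 0}]'

```text
time_s: 3.6
eef_pos: [446.8, 269.3, 249.9]
tcp_rot: [0.9, 0.435, 0.001, 0.002]
force: [-0.2, -1.7, 0.6]
gripper_width: 88.0
gripper_force: 0.0
```

```bash
python3 -c "
from h import *
go(439,267.5,177,-38.1)"
```

```text
t 3.6 tcp [446.8 269.3 249.9] yaz -38.4 F [-0.2 -1.7  0.6] w 88.0 j7 -1.04 units [-0.25 -0.21  2.92] roll -0.08
```

Request:
play_rows --steps '[{"claw": 1, "xyz": [-0.25, -0.2, 0.1], "roll": 0}, {"claw": 1, "xyz": [0, 0, 0.7], "roll": 0}, {"claw": 1, "xyz": [0, 0, 0.7], "roll": 0}, {"claw": 1, "xyz": [0, 0, 0.7], "roll": 0}, {"claw": 1, "xyz": [0, 0, 0.7], "roll": 0}, {"claw": 1, "xyz": [0, 0, 0], "roll": 0}]'

```text
time_s: 4.1
eef_pos: [431.6, 272.4, 174.4]
tcp_rot: [0.898, 0.44, -0.004, -0.0]
force: [-0.3, -0.0, 0.6]
gripper_width: 88.3
gripper_force: 0.0
```

```bash
python3 -c "
from h import *
go(517,207,192,-38.1)
f=grab('top','t1.png');g=grab('scene','s1.png')
a=cv2.resize(f['pixels'][260:360,130:250],(480,400));b=cv2.resize(g['pixels'][180:290,120:230],(320,400)) 
cv2.imwrite('pics/c2.png',np.hstack([a,b]))"
```

```text
t 4.1 tcp [431.6 272.4 174.4] yaz -37.7 F [-0.3 -0.   0.6] w 88.3 j7 -1.0 units [ 0.02  4.3  -0.72] roll 0.08
```

View pics/c2.png

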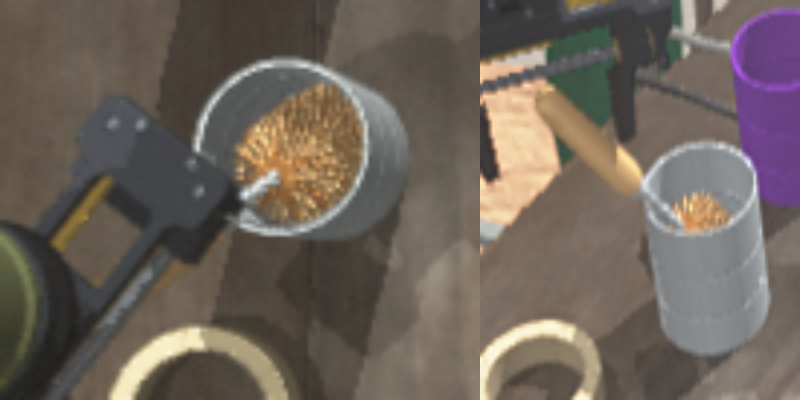

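The crops show the fingers straddling the handle in the lean plane, with the tin in its place. Pushing the brush upright now.

Request:
play_rows --steps '[{"claw": 0.9, "xyz": [0, 0.36, -0.1], "roll": 0}, {"claw": 0.85, "xyz": [0, 0.36, -0.1], "roll": 0}, {"claw": 0.8, "xyz": [0, 0.36, -0.1], "roll": 0}, {"claw": 0.75, "xyz": [0, 0.36, -0.1], "roll": 0}, {"claw": 0.7, "xyz": [0, 0.36, -0.1], "roll": 0}, {"claw": 0.65, "xyz": [0, 0.36, -0.1], "roll": 0}, {"claw": 0.6, "xyz": [0, 0.36, -0.05], "roll": 0}, {"claw": 0.6, "xyz": [0, 0.36, -0.05], "roll": 0}, {"claw": 0.55, "xyz": [0, 0.36, -0.05], "roll": 0}, {"claw": 0.55, "xyz": [0, 0.36, -0.05], "roll": 0}, {"claw": 0.5, "xyz": [0, 0.36, 0], "roll": 0}, {"claw": 0.5, "xyz": [0, 0.34, 0], "roll": 0}]'

```text
time_s: 5.2
eef_pos: [521.0, 205.2, 197.2]
tcp_rot: [0.899, 0.439, 0.0, 0.0]
force: [-0.0, 0.8, 0.5]
gripper_width: 43.9
gripper_force: 0.0
```

```bash
python3 -c "
from h import *
go(517,207,192,-38.1)
f=grab('top','t2.png');g=grab('scene','s2.png')
a=cv2.resize(f['pixels'][240:340,130:250],(480,400));b=cv2.resize(g['pixels'][160:290,120:250],(320,400)) 
cv2.imwrite('pics/c3.png',np.hstack([a,b]))"
```

```text
t 5.2 tcp [521.  205.2 197.2] yaz -37.9 F [-0.   0.8  0.5] w 43.9 j7 -0.87 units [-0.04 -0.17  0.21] roll 0.03
```

View pics/c3.png

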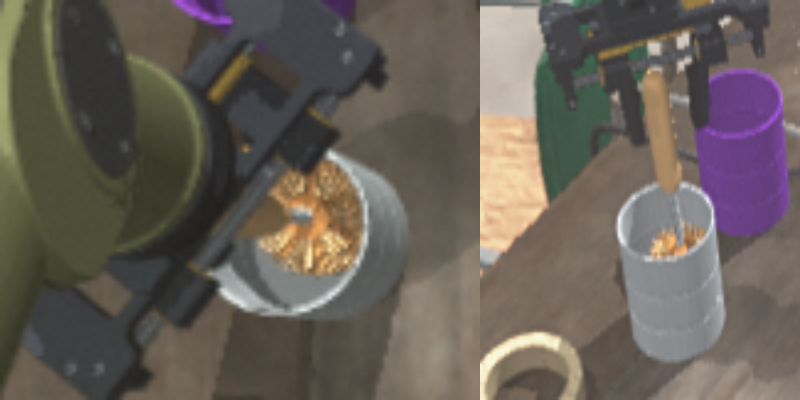

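The brush stands nearly upright between the fingers. Closing.

Request:
play_rows --steps '[{"claw": 0.4, "xyz": [0, 0, 0.1], "roll": 0}, {"claw": 0.3, "xyz": [0, 0, 0.1], "roll": 0}, {"claw": 0.2, "xyz": [0, 0, 0], "roll": 0}, {"claw": 0.1, "xyz": [0, 0, 0], "roll": 0}, {"claw": 0, "xyz": [0, 0, 0], "roll": 0}, {"claw": 0, "xyz": [0, 0, 0], "roll": 0}, {"claw": 0, "xyz": [0, 0, 0], "roll": 0}, {"claw": 0, "xyz": [0, 0, -0.5], "roll": 0}, {"claw": 0, "xyz": [0, 0, -1], "roll": 0}, {"claw": 0, "xyz": [0, 0, -1], "roll": 0}, {"claw": 0, "xyz": [0, 0, -1], "roll": 0}, {"claw": 0, "xyz": [0, 0, -1], "roll": 0}]'

```text
time_s: 6.3
eef_pos: [519.8, 205.8, 305.8]
tcp_rot: [0.899, 0.439, -0.0, -0.0]
force: [0.3, 1.0, -1.4]
gripper_width: 22.0
gripper_force: 29.9
```

Request:
play_rows --steps '[{"claw": 0, "xyz": [0, 0, -1], "roll": 0}, {"claw": 0, "xyz": [0, 0, -1], "roll": 0}, {"claw": 0, "xyz": [0, 0, 0], "roll": 0}]'

```text
time_s: 6.55
eef_pos: [522.7, 206.4, 359.6]
tcp_rot: [0.899, 0.439, 0.005, 0.0]
force: [0.2, 0.2, -0.9]
gripper_width: 22.1
gripper_force: 29.9
```

```bash
cat > br.py <<'E'
from h import *
go(551.5,-52,340,None)
o=telemetry.get_obs();e=np.array(o['eef_pos'])
for n in('top','scene'):
    f=grab(n,n+'_b%d.png'%(o['time_s']*10)); P=cloud(f).reshape(-1,3); x=f['pixels'].reshape(-1,3).astype(int)
    m=(x[:,2]-x[:,0]>60)&(np.hypot(P[:,0]-e[0],P[:,1]-e[1])<60)&(P[:,2]<e[2]-5)&(P[:,2]>20); q=P[m]
    for lo in range(0,220,20):
        s=q[(e[2]-q[:,2]>lo)&(e[2]-q[:,2]<=lo+20)]
        if len(s)>8: print(n,'below tcp',lo,len(s),'min',(s[:,:2].min(0)-e[:2]).round(1),'max',(s[:,:2].max(0)-e[:2]).round(1),'mean',(s[:,:2].mean(0)-e[:2]).round(1))
    if len(q): print('zmin',(q[:,2]-e[2]).min().round(1))
E
python3 br.py
```

```text
t 6.55 tcp [522.7 206.4 359.6] yaz -38.0 F [ 0.2  0.2 -0.9] w 22.1 j7 -0.94 units [-7.45  7.26  0.75] roll None
top below tcp 100 366 min [-25.5 -27.6] max [30.2 27.9] mean [ 0.7 -3.7]
top below tcp 120 356 min [-28.6 -31.1] max [32.8 28.9] mean [ 1.  -9.4]
top below tcp 140 68 min [-25.8 -30.2] max [29.9 29. ] mean [  1.6 -20.7]
top below tcp 160 40 min [-18.7 -30. ] max [27.4  2.2] mean [  8.9 -24.1]
zmin -178.5
scene below tcp 0 52 min [-13.8 -12.7] max [0.3 3.6] mean [-8.6 -6.3]
scene below tcp 20 78 min [-14.8 -13. ] max [2.8 3.9] mean [-8.2 -6.3]
scene below tcp 40 55 min [-15.3 -13.7] max [2.9 4.7] mean [-7.6 -6.3]
scene below tcp 100 102 min [-25.1 -24.5] max [21.6 23.7] mean [-2.5 -1.9]
scene below tcp 120 290 min [-32.3 -30.1] max [28.1 29.8] mean [-6.6 -7.2]
scene below tcp 140 147 min [-32.1 -33.3] max [21.8 20. ] mean [ -9.7 -14.7]
scene below tcp 160 119 min [-32.4 -32.9] max [21.7 25.8] mean [ -9.3 -13.5]
zmin -185.5
```

Request:
play_rows --steps '[{"claw": 0, "xyz": [-0.3, 0.3, 0], "roll": 0}, {"claw": 0, "xyz": [-0.65, 0.65, 0], "roll": 0}, {"claw": 0, "xyz": [-0.65, 0.65, 0], "roll": 0}, {"claw": 0, "xyz": [-0.65, 0.65, 0], "roll": 0}, {"claw": 0, "xyz": [-0.65, 0.65, 0], "roll": 0}, {"claw": 0, "xyz": [-0.65, 0.65, 0], "roll": 0}, {"claw": 0, "xyz": [-0.65, 0.65, 0], "roll": 0}, {"claw": 0, "xyz": [-0.65, 0.65, 0], "roll": 0}, {"claw": 0, "xyz": [-0.65, 0.65, 0], "roll": 0}, {"claw": 0, "xyz": [-0.65, 0.65, 0], "roll": 0}, {"claw": 0, "xyz": [-0.65, 0.6, 0], "roll": 0}, {"claw": 0, "xyz": [-0.65, 0.4, 0], "roll": 0}]'

```text
time_s: 7.65
eef_pos: [545.9, -53.5, 352.9]
tcp_rot: [0.899, 0.438, -0.002, -0.0]
force: [-0.2, -0.3, -1.8]
gripper_width: 22.3
gripper_force: 29.9
```

Request:
play_rows --steps '[{"claw": 0, "xyz": [0, 0, 0], "roll": 0}, {"claw": 0, "xyz": [0, 0, 0], "roll": 0}, {"claw": 0, "xyz": [0, 0, 0], "roll": 0}]'

```text
time_s: 7.9
eef_pos: [546.1, -50.2, 353.6]
tcp_rot: [0.898, 0.439, -0.001, -0.001]
force: [0.1, 0.5, -1.4]
gripper_width: 21.9
gripper_force: 29.9
```

```bash
python3 br.py; python3 - <<'E'
import cv2,glob,numpy as np
a=[cv2.imread(sorted(glob.glob('pics/%s_b*.png'%n))[-1]) for n in('top','scene')]
cv2.imwrite('pics/c4.png',np.hstack([cv2.resize(a[0][200:340,260:400],(400,400)),cv2.resize(a[1][130:330,220:400],(400,444))[:400]]))
E
```

```text
t 7.9 tcp [546.1 -50.2 353.6] yaz -37.9 F [ 0.1  0.5 -1.4] w 21.9 j7 -0.47 units [0.08 0.22 0.54] roll None
scene below tcp 0 59 min [-14.2 -12.5] max [2.5 3.8] mean [-8.1 -5.9]
scene below tcp 20 86 min [-14.2 -13.2] max [0.7 7.3] mean [-8.  -4.3]
scene below tcp 40 53 min [-12.8 -11.4] max [5.7 5.1] mean [-7.5 -4.8]
scene below tcp 100 210 min [-26.4 -28.4] max [26.3 25.2] mean [-2.6 -1.2]
scene below tcp 120 287 min [-32.9 -30.4] max [29.6 29.5] mean [-9.6 -5.8]
scene below tcp 140 163 min [-32.2 -31.7] max [20.9 29.7] mean [-14.2  -8.5]
scene below tcp 160 117 min [-31.9 -30.9] max [12.9 28.3] mean [-14.4  -7.2]
zmin -325.6
```

View pics/c4.png

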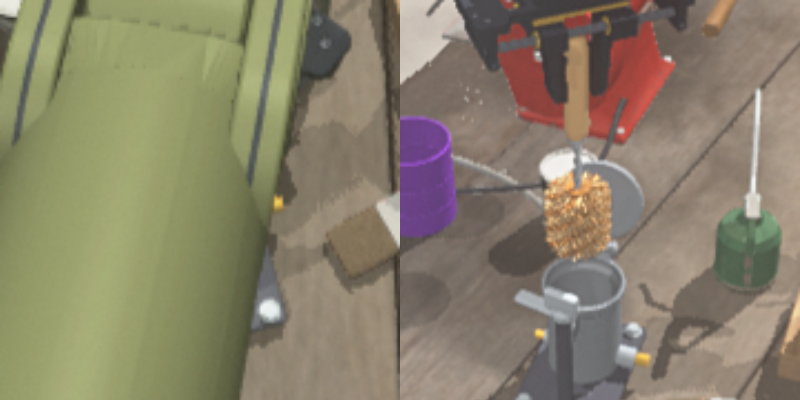

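The scene crop shows the brush upright in the fingers, hanging just over the mouth, with the lid behind it and the catch aside. I'll shift a few mm, then descend.

Request:
play_rows --steps '[{"claw": 0, "xyz": [0.09, 0.18, 0], "roll": 0}, {"claw": 0, "xyz": [0, 0, 0.4], "roll": 0}, {"claw": 0, "xyz": [0, 0, 0.4], "roll": 0}, {"claw": 0, "xyz": [0, 0, 0.4], "roll": 0}, {"claw": 0, "xyz": [0, 0, 0.3], "roll": 0}, {"claw": 0, "xyz": [0, 0, 0.3], "roll": 0}, {"claw": 0, "xyz": [0, 0, 0.3], "roll": 0}, {"claw": 0, "xyz": [0, 0, 0.2], "roll": 0}, {"claw": 0, "xyz": [0, 0, 0], "roll": 0}, {"claw": 0, "xyz": [0, 0, 0], "roll": 0}]'

```text
time_s: 8.83
eef_pos: [551.7, -51.9, 297.1]
tcp_rot: [0.899, 0.439, -0.0, -0.0]
force: [0.5, -0.0, -2.3]
gripper_width: 22.1
gripper_force: 29.9
```

```bash
python3 -c "
from h import *
go(551.2,-51.5,250)
print(telemetry.get_obs()['moment'])"
```

```text
t 8.83 tcp [551.7 -51.9 297.1] yaz -37.9 F [ 0.5 -0.  -2.3] w 22.1 j7 -0.44 units [-0.   -0.02  1.88] roll None
[-0.08599404  0.09275607 -0.00204835]
```

Request:
play_rows --steps '[{"claw": 0, "xyz": [0, 0, 0.3], "roll": 0}, {"claw": 0, "xyz": [0, 0, 0.3], "roll": 0}, {"claw": 0, "xyz": [0, 0, 0.3], "roll": 0}, {"claw": 0, "xyz": [0, 0, 0.3], "roll": 0}, {"claw": 0, "xyz": [0, 0, 0.2], "roll": 0}, {"claw": 0, "xyz": [0, 0, 0.2], "roll": 0}, {"claw": 0, "xyz": [0, 0, 0], "roll": 0}, {"claw": 0, "xyz": [0, 0, 0], "roll": 0}]'

```text
time_s: 9.5
eef_pos: [551.5, -51.9, 256.9]
tcp_rot: [0.899, 0.439, -0.0, -0.0]
force: [0.4, -0.0, -0.8]
gripper_width: 22.2
gripper_force: 29.9
```

Request:
play_rows --steps '[{"claw": 0, "xyz": [0, 0, 0.1], "roll": 0}, {"claw": 0, "xyz": [0, 0, 0], "roll": 0}]'

```text
time_s: 9.67
eef_pos: [551.7, -51.9, 254.7]
tcp_rot: [0.899, 0.439, 0.0, 0.0]
force: [0.4, -0.1, -1.0]
gripper_width: 22.4
gripper_force: 29.9
```

Request:
play_rows --steps '[{"claw": 0, "xyz": [0, 0, 0.1], "roll": 0}, {"claw": 0, "xyz": [0, 0, 0.1], "roll": 0}, {"claw": 0, "xyz": [0, 0, 0], "roll": 0}]'

```text
time_s: 9.92
eef_pos: [551.4, -51.7, 249.3]
tcp_rot: [0.898, 0.439, -0.0, -0.0]
force: [-0.7, -0.6, -1.8]
gripper_width: 22.0
gripper_force: 29.9
```

Request:
play_rows --steps '[{"claw": 0, "xyz": [0, 0, 0.1], "roll": 0}, {"claw": 0, "xyz": [0, 0, 0], "roll": 0}]'

```text
time_s: 10.08
eef_pos: [551.4, -51.8, 246.8]
tcp_rot: [0.899, 0.439, -0.0, -0.0]
force: [-0.2, 0.1, -1.2]
gripper_width: 21.9
gripper_force: 29.9
```

Request:
play_rows --steps '[{"claw": 0, "xyz": [0, 0, 0.06], "roll": 0}, {"claw": 0, "xyz": [0, 0, 0], "roll": 0}]'

```text
time_s: 10.25
eef_pos: [551.6, -51.9, 245.5]
tcp_rot: [0.899, 0.439, -0.0, -0.0]
force: [-0.3, -0.2, -1.1]
gripper_width: 22.1
gripper_force: 29.9
```

Request:
play_rows --steps '[{"claw": 0, "xyz": [0, 0, 0.06], "roll": 0}, {"claw": 0, "xyz": [0, 0, 0], "roll": 0}]'

```text
time_s: 10.42
eef_pos: [551.6, -51.8, 244.0]
tcp_rot: [0.899, 0.439, -0.0, -0.0]
force: [-0.4, 0.4, -2.5]
gripper_width: 22.4
gripper_force: 29.9
```

Request:
play_rows --steps '[{"claw": 0, "xyz": [0, 0, 0.06], "roll": 0}, {"claw": 0, "xyz": [0, 0, 0], "roll": 0}]'

```text
time_s: 10.58
eef_pos: [552.0, -51.9, 243.2]
tcp_rot: [0.899, 0.439, 0.001, 0.0]
force: [0.5, 0.4, 2.5]
gripper_width: 22.5
gripper_force: 30.0
```

Request:
play_rows --steps '[{"claw": 0, "xyz": [0, 0, 0.06], "roll": 0}, {"claw": 0, "xyz": [0, 0, 0], "roll": 0}]'

```text
time_s: 10.75
eef_pos: [552.3, -52.0, 242.4]
tcp_rot: [0.899, 0.439, 0.001, 0.0]
force: [-1.5, -0.1, 7.7]
gripper_width: 22.2
gripper_force: 30.0
```

Contact at TCP z ≈ 243, about 9 N. Up about 55 mm and down again.

Request:
play_rows --steps '[{"claw": 0, "xyz": [0, 0, -0.4], "roll": 0}, {"claw": 0, "xyz": [0, 0, -0.6], "roll": 0}, {"claw": 0, "xyz": [0, 0, -0.6], "roll": 0}, {"claw": 0, "xyz": [0, 0, -0.6], "roll": 0}, {"claw": 0, "xyz": [0, 0, 0], "roll": 0}, {"claw": 0, "xyz": [0, 0, 0], "roll": 0}, {"claw": 0, "xyz": [0, 0, 0], "roll": 0}]'

```text
time_s: 11.33
eef_pos: [551.1, -51.7, 295.5]
tcp_rot: [0.898, 0.439, -0.001, -0.0]
force: [0.8, 0.1, -1.7]
gripper_width: 22.3
gripper_force: 30.0
```

Request:
play_rows --steps '[{"claw": 0, "xyz": [0, 0, 0.5], "roll": 0}, {"claw": 0, "xyz": [0, 0, 0.5], "roll": 0}, {"claw": 0, "xyz": [0, 0, 0.4], "roll": 0}, {"claw": 0, "xyz": [0, 0, 0.3], "roll": 0}, {"claw": 0, "xyz": [0, 0, 0.2], "roll": 0}, {"claw": 0, "xyz": [0, 0, 0.1], "roll": 0}, {"claw": 0, "xyz": [0, 0, 0.08], "roll": 0}, {"claw": 0, "xyz": [0, 0, 0.04], "roll": 0}, {"claw": 0, "xyz": [0, 0, 0], "roll": 0}, {"claw": 0, "xyz": [0, 0, 0], "roll": 0}]'

```text
time_s: 12.17
eef_pos: [551.9, -51.9, 243.5]
tcp_rot: [0.899, 0.439, 0.0, 0.0]
force: [0.1, -0.2, -1.5]
gripper_width: 22.0
gripper_force: 30.0
```

Request:
play_rows --steps '[{"claw": 0, "xyz": [0, 0, 0.06], "roll": 0}, {"claw": 0, "xyz": [0, 0, 0], "roll": 0}, {"claw": 0, "xyz": [0, 0, 0], "roll": 0}]'

```text
time_s: 12.42
eef_pos: [552.2, -52.0, 242.4]
tcp_rot: [0.899, 0.439, 0.001, 0.0]
force: [0.2, 0.3, 2.8]
gripper_width: 22.2
gripper_force: 30.0
```

Request:
play_rows --steps '[{"claw": 0, "xyz": [0, 0, -0.4], "roll": 0}, {"claw": 0, "xyz": [0, 0, -0.6], "roll": 0}, {"claw": 0, "xyz": [0, 0, -0.6], "roll": 0}, {"claw": 0, "xyz": [0, 0, -0.6], "roll": 0}, {"claw": 0, "xyz": [0, 0, 0], "roll": 0}, {"claw": 0, "xyz": [0, 0, 0], "roll": 0}, {"claw": 0, "xyz": [0, 0, 0], "roll": 0}]'

```text
time_s: 13.0
eef_pos: [551.0, -51.7, 296.1]
tcp_rot: [0.898, 0.439, -0.001, -0.0]
force: [0.4, -0.1, -2.3]
gripper_width: 22.2
gripper_force: 30.0
```

Request:
play_rows --steps '[{"claw": 0, "xyz": [0, 0, 0.5], "roll": 0}, {"claw": 0, "xyz": [0, 0, 0.5], "roll": 0}, {"claw": 0, "xyz": [0, 0, 0.4], "roll": 0}, {"claw": 0, "xyz": [0, 0, 0.3], "roll": 0}, {"claw": 0, "xyz": [0, 0, 0.2], "roll": 0}, {"claw": 0, "xyz": [0, 0, 0.1], "roll": 0}, {"claw": 0, "xyz": [0, 0, 0.08], "roll": 0}, {"claw": 0, "xyz": [0, 0, 0.06], "roll": 0}, {"claw": 0, "xyz": [0, 0, 0.04], "roll": 0}, {"claw": 0, "xyz": [0, 0, 0], "roll": 0}, {"claw": 0, "xyz": [0, 0, 0], "roll": 0}]'

```text
time_s: 13.92
eef_pos: [551.9, -51.9, 242.5]
tcp_rot: [0.899, 0.439, 0.0, 0.0]
force: [0.1, 0.2, -1.1]
gripper_width: 22.4
gripper_force: 30.0
```

Request:
play_rows --steps '[{"claw": 0, "xyz": [0, 0, 0.05], "roll": 0}, {"claw": 0, "xyz": [0, 0, 0], "roll": 0}, {"claw": 0, "xyz": [0, 0, 0], "roll": 0}]'

```text
time_s: 14.17
eef_pos: [552.2, -52.0, 242.1]
tcp_rot: [0.899, 0.439, 0.001, 0.0]
force: [-0.5, 0.1, 5.0]
gripper_width: 22.2
gripper_force: 30.0
```

Request:
play_rows --steps '[{"claw": 0, "xyz": [0, 0, -0.4], "roll": 0}, {"claw": 0, "xyz": [0, 0, -0.6], "roll": 0}, {"claw": 0, "xyz": [0, 0, -0.6], "roll": 0}, {"claw": 0, "xyz": [0, 0, -0.6], "roll": 0}, {"claw": 0, "xyz": [0, 0, 0], "roll": 0}, {"claw": 0, "xyz": [0, 0, 0], "roll": 0}, {"claw": 0, "xyz": [0, 0, -0.8], "roll": 0}, {"claw": 0, "xyz": [0, 0, -0.8], "roll": 0}, {"claw": 0, "xyz": [0, 0, -0.8], "roll": 0}, {"claw": 0, "xyz": [0, 0, 0], "roll": 0}]'

```text
time_s: 15.0
eef_pos: [553.2, -52.3, 358.4]
tcp_rot: [0.899, 0.439, 0.002, 0.001]
force: [0.7, -0.6, -0.8]
gripper_width: 22.2
gripper_force: 29.9
```

```bash
python3 - <<'E'
from h import *
exec(open('m.py').read().split("T=np.load")[0])
for n in('top','scene'):
    f=grab(n,n+'_r.png');P=cloud(f).reshape(-1,3)
    p=P[(abs(P[:,0]-515)<65)&(abs(P[:,1]-210)<65)]
    for lo,hi in((98,108),(60,90)):
        s=p[(p[:,2]>lo)&(p[:,2]<hi)]
        if len(s)>30:
            c,r=circ(s); print(n,lo,len(s),c,r)
go(513,210.5,357)
E
```

```text
top 98 226 [512.6 210.6  43.4] 0.73
top 60 326 [512.3 209.9  43.3] 0.44
scene 98 195 [510.5 210.7  43.5] 1.22
scene 60 703 [510.6 210.8  43.7] 1.2
t 15.1 tcp [551.4 -51.7 355.2] yaz -37.9 F [-0.8 -0.3 -2.6] w 22.2 j7 -0.46 units [ 7.33 -7.66 -0.07] roll None
```

Request:
play_rows --steps '[{"claw": 0, "xyz": [0.4, -0.4, 0], "roll": 0}, {"claw": 0, "xyz": [0.65, -0.68, 0], "roll": 0}, {"claw": 0, "xyz": [0.65, -0.68, 0], "roll": 0}, {"claw": 0, "xyz": [0.65, -0.68, 0], "roll": 0}, {"claw": 0, "xyz": [0.65, -0.68, 0], "roll": 0}, {"claw": 0, "xyz": [0.65, -0.68, 0], "roll": 0}, {"claw": 0, "xyz": [0.65, -0.68, 0], "roll": 0}, {"claw": 0, "xyz": [0.65, -0.68, 0], "roll": 0}, {"claw": 0, "xyz": [0.65, -0.68, 0], "roll": 0}, {"claw": 0, "xyz": [0.65, -0.68, 0], "roll": 0}, {"claw": 0, "xyz": [0.65, -0.68, 0], "roll": 0}, {"claw": 0, "xyz": [0.4, -0.48, 0], "roll": 0}]'

```text
time_s: 16.1
eef_pos: [510.6, 212.9, 353.6]
tcp_rot: [0.898, 0.44, -0.002, -0.001]
force: [-0.6, 1.0, -1.7]
gripper_width: 22.1
gripper_force: 30.0
```

Request:
play_rows --steps '[{"claw": 0, "xyz": [0, 0, 0], "roll": 0}, {"claw": 0, "xyz": [0, 0, 0], "roll": 0}, {"claw": 0, "xyz": [0, 0, 0], "roll": 0}]'

```text
time_s: 16.35
eef_pos: [512.1, 208.4, 354.9]
tcp_rot: [0.899, 0.438, -0.001, 0.001]
force: [-0.2, -0.0, -0.9]
gripper_width: 22.4
gripper_force: 30.0
```

```bash
sed -i 's/551.5,-52,340/511.8,210.5,199/' br.py; python3 br.py
```

```text
t 16.35 tcp [512.1 208.4 354.9] yaz -38.0 F [-0.2 -0.  -0.9] w 22.4 j7 -0.95 units [ 0.07 -0.06  6.23] roll None
top below tcp 100 385 min [-26.9 -28.2] max [28.6 27.3] mean [-0.6 -4.1]
top below tcp 120 333 min [-28.5 -31.7] max [31.6 27.6] mean [ -0.8 -10.4]
top below tcp 140 80 min [-27.8 -31.6] max [28.2  9.6] mean [ -0.1 -22.4]
top below tcp 160 39 min [-12.2 -31.8] max [27.2  7.7] mean [  7.1 -25.2]
zmin -179.6
scene below tcp 0 53 min [-13.5 -11.5] max [1.5 3.9] mean [-7.  -5.9]
scene below tcp 20 85 min [-13.4 -13.2] max [5.3 3.5] mean [-6.7 -6.9]
scene below tcp 40 41 min [-13.2 -13. ] max [4.5 2.6] mean [-6.1 -6.8]
scene below tcp 100 184 min [-28.8 -31.7] max [27.6 24.5] mean [-1.7 -3.7]
scene below tcp 120 249 min [-33.8 -31.7] max [28.6 28.8] mean [ -7.3 -10.3]
scene below tcp 140 158 min [-31.7 -32.5] max [31.  18.3] mean [-10.5 -15. ]
scene below tcp 160 121 min [-32.9 -33.4] max [24.1 23.2] mean [ -9.9 -13.7]
zmin -184.0
```

Request:
play_rows --steps '[{"claw": 0, "xyz": [0.07, -0.06, 0.5], "roll": 0}, {"claw": 0, "xyz": [0, 0, 0.7], "roll": 0}, {"claw": 0, "xyz": [0, 0, 0.7], "roll": 0}, {"claw": 0, "xyz": [0, 0, 0.7], "roll": 0}, {"claw": 0, "xyz": [0, 0, 0.7], "roll": 0}, {"claw": 0, "xyz": [0, 0, 0.7], "roll": 0}, {"claw": 0, "xyz": [0, 0, 0.6], "roll": 0}, {"claw": 0, "xyz": [0, 0, 0.6], "roll": 0}, {"claw": 0, "xyz": [0, 0, 0.5], "roll": 0}, {"claw": 0, "xyz": [0, 0, 0.4], "roll": 0}, {"claw": 0, "xyz": [0, 0, 0.2], "roll": 0}, {"claw": 0, "xyz": [0, 0, 0], "roll": 0}]'

```text
time_s: 17.45
eef_pos: [512.0, 211.6, 197.6]
tcp_rot: [0.899, 0.438, -0.001, 0.0]
force: [-0.1, 0.4, -1.7]
gripper_width: 21.9
gripper_force: 30.0
```

Request:
play_rows --steps '[{"claw": 0, "xyz": [0, 0, 0.07], "roll": 0}, {"claw": 0, "xyz": [0, 0, 0.04], "roll": 0}, {"claw": 0, "xyz": [0, 0, 0], "roll": 0}]'

```text
time_s: 17.7
eef_pos: [512.6, 212.5, 196.2]
tcp_rot: [0.899, 0.439, 0.001, -0.0]
force: [0.1, 0.2, -1.2]
gripper_width: 21.9
gripper_force: 30.0
```

Request:
play_rows --steps '[{"claw": 0, "xyz": [0, 0, 0.07], "roll": 0}, {"claw": 0, "xyz": [0, 0, 0.07], "roll": 0}, {"claw": 0, "xyz": [0, 0, 0], "roll": 0}]'

```text
time_s: 17.95
eef_pos: [512.1, 212.5, 192.1]
tcp_rot: [0.898, 0.439, -0.0, -0.0]
force: [0.0, 0.4, -1.0]
gripper_width: 22.1
gripper_force: 30.0
```

Request:
play_rows --steps '[{"claw": 0, "xyz": [0, 0, 0.06], "roll": 0}, {"claw": 0, "xyz": [0, 0, 0], "roll": 0}]'

```text
time_s: 18.12
eef_pos: [512.7, 212.5, 191.3]
tcp_rot: [0.899, 0.439, 0.001, -0.0]
force: [0.4, -0.9, 3.8]
gripper_width: 22.3
gripper_force: 30.0
```

Bottom contact. Releasing and rising.

Request:
play_rows --steps '[{"claw": 0.3, "xyz": [0, 0, 0], "roll": 0}, {"claw": 0.4, "xyz": [0, 0, 0], "roll": 0}, {"claw": 0.5, "xyz": [0, 0, 0], "roll": 0}, {"claw": 0.6, "xyz": [0, 0, -0.3], "roll": 0}, {"claw": 0.7, "xyz": [0, 0, -0.8], "roll": 0}, {"claw": 0.8, "xyz": [0, 0, -0.9], "roll": 0}, {"claw": 0.8, "xyz": [0, 0, -1], "roll": 0}, {"claw": 0.8, "xyz": [0, 0, -1], "roll": 0}, {"claw": 0.8, "xyz": [0, 0, -1], "roll": 0}, {"claw": 0.8, "xyz": [0, 0, 0], "roll": 0}]'

```text
time_s: 18.95
eef_pos: [515.0, 213.0, 320.9]
tcp_rot: [0.899, 0.439, 0.005, 0.0]
force: [0.3, -0.0, -1.0]
gripper_width: 70.7
gripper_force: 0.0
```

```bash
python3 - <<'E'
from h import *
go(645,-30,330,103.3)
f=grab('scene','s5.png');g=grab('top','t5.png')
cv2.imwrite('pics/c5.png',np.hstack([cv2.resize(f['pixels'][130:330,110:350],(480,400)),cv2.resize(g['pixels'][180:340,140:268],(320,400))]))
E
```

```text
t 18.95 tcp [515.  213.  320.9] yaz -38.0 F [ 0.3 -0.  -1. ] w 70.7 j7 -0.94 units [-4.46 10.08 -0.36] roll -30.82
```

View pics/c5.png

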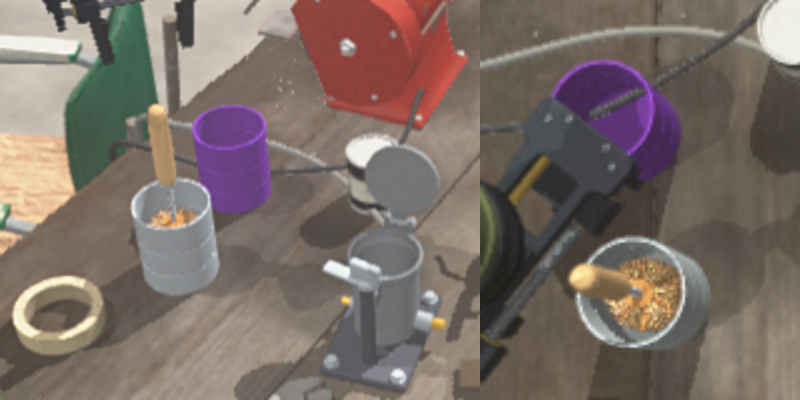

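The brush stands in the tin, nearly upright (top crop: handle end (590,282)). Next I move the closed fingers behind the lid.

Request:
play_rows --steps '[{"claw": 0.5, "xyz": [-0.3, 0.6, 0], "roll": 0}, {"claw": 0, "xyz": [-0.4, 0.96, 0.1], "roll": 0}, {"claw": 0, "xyz": [-0.4, 0.96, 0.1], "roll": 0}, {"claw": 0, "xyz": [-0.4, 0.96, 0.1], "roll": 0}, {"claw": 0, "xyz": [-0.4, 0.96, 0.1], "roll": 0}, {"claw": 0, "xyz": [-0.4, 0.96, 0.1], "roll": 0}, {"claw": 0, "xyz": [-0.4, 0.96, 0.1], "roll": 0}, {"claw": 0, "xyz": [-0.4, 0.96, 0.1], "roll": 0}, {"claw": 0, "xyz": [-0.4, 0.96, 0.1], "roll": 0}, {"claw": 0, "xyz": [-0.4, 0.96, 0.1], "roll": 0}, {"claw": 0, "xyz": [-0.4, 0.96, 0.1], "roll": 0}, {"claw": 0, "xyz": [0, 0, 0], "roll": 0}]'

```text
time_s: 20.05
eef_pos: [647.6, -36.1, 288.5]
tcp_rot: [0.9, 0.436, -0.002, 0.002]
force: [-0.7, -1.2, -0.0]
gripper_width: 0.3
gripper_force: 0.0
```

Request:
play_rows --steps '[{"claw": 0, "xyz": [0, 0, 0], "roll": 1}, {"claw": 0, "xyz": [0, 0, 0], "roll": 1}, {"claw": 0, "xyz": [0, 0, 0], "roll": 1}, {"claw": 0, "xyz": [0, 0, 0], "roll": 1}, {"claw": 0, "xyz": [0, 0, 0], "roll": 1}, {"claw": 0, "xyz": [0, 0, 0], "roll": 1}, {"claw": 0, "xyz": [0, 0, 0], "roll": 1}, {"claw": 0, "xyz": [0, 0, 0], "roll": 1}, {"claw": 0, "xyz": [0, 0, 0], "roll": 0.4}, {"claw": 0, "xyz": [0, 0, 0], "roll": 0}, {"claw": 0, "xyz": [0, 0, 0], "roll": 0}]'

```text
time_s: 20.97
eef_pos: [646.6, -28.4, 289.5]
tcp_rot: [0.993, 0.119, -0.001, -0.0]
force: [0.0, 0.1, -0.7]
gripper_width: 0.2
gripper_force: 0.0
```

```bash
python3 - <<'E'
from h import *
go(649,-29,206,-76.7)
print(telemetry.get_obs()['joint_positions'])
for n in ('scene','top'):
    P=cloud(grab(n)).reshape(-1,3); m=(np.hypot(P[:,0]-649,P[:,1]+29)<70)&(P[:,2]>20)&(P[:,2]<240)
    q=P[m]; u=(q[:,:2]-[551.7,-52])@[.973,.23]; print(n,len(q),'max u',u.max().round(1), 'u>85 zmax',q[u>85][:,2].max() if (u>85).any() else None, 'zmax',q[:,2].max().round(1), 'u at z190-205',np.percentile(u[(q[:,2]>190)&(q[:,2]<205)],[1,99]).round(1) if ((q[:,2]>190)&(q[:,2]<205)).any() else None)
E
```

```text
t 20.97 tcp [646.6 -28.4 289.5] yaz -76.3 F [ 0.   0.1 -0.7] w 0.2 j7 -1.05 units [0.1  0.05 3.34] roll 0.08
[-0.27050532  0.72231016  0.47742863  1.46208364 -0.35858437  1.04692879
 -1.04656891]
scene 1403 max u 71.5 u>85 zmax None zmax 215.2 u at z190-205 [57.1 67.6]
top 857 max u 71.5 u>85 zmax None zmax 216.0 u at z190-205 [60.2 69.2]
```

Request:
play_rows --steps '[{"claw": 0, "xyz": [0, 0, 0.8], "roll": 0}, {"claw": 0, "xyz": [0, 0, 0.9], "roll": 0}, {"claw": 0, "xyz": [0, 0, 0.9], "roll": 0}, {"claw": 0, "xyz": [0, 0, 0.7], "roll": 0}, {"claw": 0, "xyz": [-0.4, 0, -0.05], "roll": 0}, {"claw": 0, "xyz": [-0.4, 0, -0.05], "roll": 0}, {"claw": 0, "xyz": [-0.36, 0, -0.02], "roll": 0}, {"claw": 0, "xyz": [-0.36, 0, -0.02], "roll": 0}, {"claw": 0, "xyz": [-0.36, 0, -0.02], "roll": 0}, {"claw": 0, "xyz": [0, 0, 0], "roll": 0}]'

```text
time_s: 21.9
eef_pos: [600.5, -40.4, 212.3]
tcp_rot: [0.993, 0.118, -0.0, -0.0]
force: [0.2, -0.6, -0.1]
gripper_width: 0.3
gripper_force: 0.0
```

```bash
cat > lid.py <<'E'
from h import *
import sys
def uz():
    e=np.array(telemetry.get_obs()['eef_pos']); return (e[:2]-[551.7,-52])@[.973,.23],(e[:2]-[551.7,-52])@[-.23,.973],e[2]-11
print('tip u,v,z',np.round(uz(),1),'F',np.round(telemetry.get_obs()['force'],1))
P=cloud(grab('scene',sys.argv[1])).reshape(-1,3); d=P[:,:2]-[551.7,-52]; u=d@[.973,.23]; v=d@[-.23,.973]
m=(abs(v-20)<18)&(u>-48)&(u<85)&(P[:,2]>122)&(P[:,2]<225); q=np.c_[u,P[:,2]][m]
for lo in range(122,225,12):
    s=q[(q[:,1]>=lo)&(q[:,1]<lo+12)]
    if len(s)>3: print(lo,len(s),np.percentile(s[:,0],[5,50,95]).round(1))
E
python3 lid.py l1.png
```

```text
tip u,v,z [ 50.1   0.  201.3] F [ 0.2 -0.6 -0.1]
122 21 [43.3 47.7 53.1]
134 33 [40.6 43.8 47. ]
146 48 [39.1 40.8 43.8]
158 57 [34.4 38.2 40.8]
170 50 [31.5 34.4 36.9]
182 52 [29.2 31.9 34.2]
194 56 [26.3 29.6 34.4]
206 44 [24.4 35.6 42. ]
218 18 [37.1 39.4 42.5]
```

Lid is following (about 76°). Continue the arc.

Request:
play_rows --steps '[{"claw": 0, "xyz": [-0.5, 0, 0.16], "roll": 0}, {"claw": 0, "xyz": [-0.5, 0, 0.2], "roll": 0}, {"claw": 0, "xyz": [-0.34, 0, 0.24], "roll": 0}, {"claw": 0, "xyz": [-0.34, 0, 0.26], "roll": 0}, {"claw": 0, "xyz": [-0.26, 0, 0.31], "roll": 0}, {"claw": 0, "xyz": [-0.26, 0, 0.31], "roll": 0}, {"claw": 0, "xyz": [-0.18, 0, 0.37], "roll": 0}, {"claw": 0, "xyz": [-0.18, 0, 0.37], "roll": 0}, {"claw": 0, "xyz": [-0.06, 0, 0.27], "roll": 0}, {"claw": 0, "xyz": [-0.06, 0, 0.27], "roll": 0}, {"claw": 0, "xyz": [0, 0, 0], "roll": 0}]'

```text
time_s: 22.87
eef_pos: [536.1, -55.7, 142.1]
tcp_rot: [0.993, 0.118, -0.001, -0.0]
force: [0.3, 0.3, -0.8]
gripper_width: 0.4
gripper_force: 0.0
```

```bash
python3 lid.py l2.png
```

```text
tip u,v,z [-16.   -0.  131.1] F [ 0.3  0.3 -0.8]
122 122 [-30.8 -17.1   9.6]
134 22 [-29.1 -26.9 -23.8]
146 25 [-30.2 -26.5 -24. ]
158 28 [-29.2 -26.8 -24. ]
170 34 [-29.5 -26.8 -14.3]
182 15 [-31.4 -27.3  -6.5]
194 15 [-47.5 -25.  -14.1]
206 58 [-47.7 -40.2 -29.4]
218 43 [-47.6 -40.4 -34.1]
```

Press gently down until the force rises.

Request:
play_rows --steps '[{"claw": 0, "xyz": [0, 0, 0.12], "roll": 0}, {"claw": 0, "xyz": [0, 0, 0.1], "roll": 0}, {"claw": 0, "xyz": [0, 0, 0], "roll": 0}]'

```text
time_s: 23.17
eef_pos: [537.0, -56.0, 138.9]
tcp_rot: [0.993, 0.118, 0.001, -0.0]
force: [-1.0, -0.0, 8.2]
gripper_width: 0.1
gripper_force: 4.4
```

Request:
play_rows --steps '[{"claw": 0, "xyz": [0, 0, 0.06], "roll": 0}, {"claw": 0, "xyz": [0, 0, 0], "roll": 0}]'

```text
time_s: 23.33
eef_pos: [537.0, -56.0, 138.6]
tcp_rot: [0.993, 0.118, 0.001, -0.0]
force: [-5.2, 1.0, 20.4]
gripper_width: 0.4
gripper_force: 10.5
```

The fingers meet firm resistance at tip z = 127.6, so the lid is shut. Next the catch.

Request:
play_rows --steps '[{"claw": 0, "xyz": [0, 0, -0.4], "roll": 0}, {"claw": 0, "xyz": [0, 0, -0.9], "roll": 0}, {"claw": 0, "xyz": [0, 0, -0.9], "roll": 0}, {"claw": 0.5, "xyz": [-0.63, -0.03, -0.6], "roll": 0}, {"claw": 0.5, "xyz": [-0.63, -0.03, 0], "roll": 0}, {"claw": 0.5, "xyz": [-0.63, -0.03, 0], "roll": 0}, {"claw": 0.5, "xyz": [0, 0, 0], "roll": -1}, {"claw": 0.5, "xyz": [0, 0, 0], "roll": -1}, {"claw": 0.5, "xyz": [0, 0, 0], "roll": -1}, {"claw": 0.5, "xyz": [0, 0, 0], "roll": -1}, {"claw": 0.5, "xyz": [0, 0, 0], "roll": -1}, {"claw": 0.5, "xyz": [0, 0, 0], "roll": -1}]'

```text
time_s: 24.33
eef_pos: [490.4, -64.8, 206.4]
tcp_rot: [0.936, 0.353, 0.0, 0.0]
force: [-1.2, 0.4, 0.8]
gripper_width: 44.3
gripper_force: 0.0
```

Request:
play_rows --steps '[{"claw": 0.5, "xyz": [0, 0, 0], "roll": -1}, {"claw": 0.5, "xyz": [0, 0, 0], "roll": -1}, {"claw": 0.5, "xyz": [0, 0, 0], "roll": -1}, {"claw": 0.5, "xyz": [0, 0, 0], "roll": -1}, {"claw": 0.5, "xyz": [0, 0, 0], "roll": -1}, {"claw": 0.5, "xyz": [0, 0, 0], "roll": -1}, {"claw": 0.5, "xyz": [0, 0, 0], "roll": -1}, {"claw": 0.5, "xyz": [0, 0, 0], "roll": -1}, {"claw": 0.5, "xyz": [0, 0, 0], "roll": -1}, {"claw": 0.5, "xyz": [0, 0, 0], "roll": -1}, {"claw": 0.5, "xyz": [0, 0, 0], "roll": -0.6}, {"claw": 0.5, "xyz": [0, 0, 0], "roll": 0}]'

```text
time_s: 25.33
eef_pos: [490.3, -64.9, 206.4]
tcp_rot: [0.709, 0.705, 0.0, 0.0]
force: [0.7, 0.1, 0.3]
gripper_width: 43.9
gripper_force: 0.0
```

```bash
python3 - <<'E'
from h import *
from numpy.linalg import svd
go(490.8,-65.2,148,0)
f=grab('scene','s7.png'); P=cloud(f).reshape(-1,3)
q=P[(np.hypot(P[:,0]-490,P[:,1]+60)<60)&(P[:,0]<515)]
for lo,hi in((131,137.5),(150,160)):
    s=q[(q[:,2]>lo)&(q[:,2]<hi)]; print(lo,len(s),s[:,:2].mean(0).round(1),s.min(0).round(1),s.max(0).round(1))
u=(P[:,:2]-[551.7,-52])@[.973,.23]; v=(P[:,:2]-[551.7,-52])@[-.23,.973]
s=P[(np.hypot(u,v)<38)&(P[:,2]>110)&(P[:,2]<145)]; us=u[(np.hypot(u,v)<38)&(P[:,2]>110)&(P[:,2]<145)]
print('lid z',np.median(s[:,2]).round(1),'slope',np.polyfit(us,s[:,2],1).round(3),len(s))
cv2.imwrite('pics/c7.png',cv2.resize(f['pixels'][150:340,220:400],(720,600)))
E
```

```text
t 25.33 tcp [490.3 -64.9 206.4] yaz -0.3 F [0.7 0.1 0.3] w 43.9 j7 0.03 units [-0.01  0.02  2.34] roll -0.06
131 123 [487.1 -45.5] [480.  -79.9 131.1] [498.7 -15.9 137.4]
150 68 [488.9 -65.7] [484.3 -81.4 150.1] [496.4 -48.2 159. ]
lid z 126.0 slope [7.00000e-03 1.25917e+02] 587
```

View pics/c7.png

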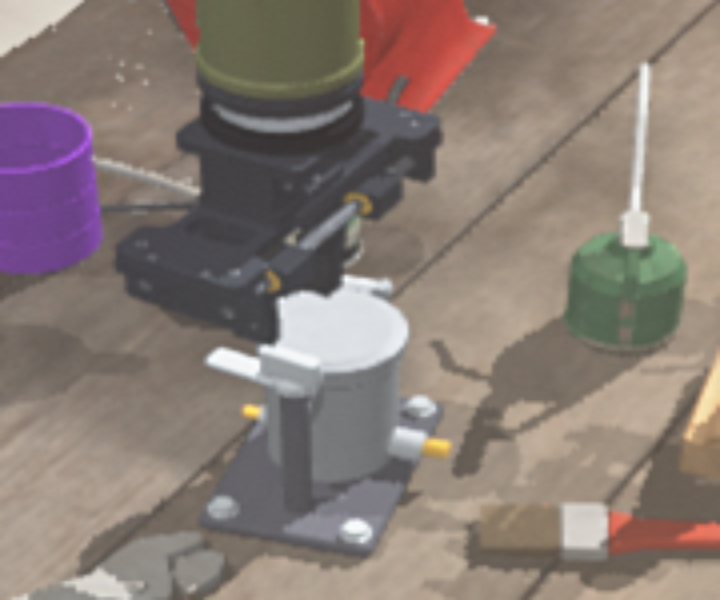

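The lid lies flat on the rim; the catch is still aside, its wing at crop (290,365), under the gripper. Gripping and turning it.

Request:
play_rows --steps '[{"claw": 0.5, "xyz": [0, 0, 0.6], "roll": 0}, {"claw": 0.5, "xyz": [0, 0, 0.8], "roll": 0}, {"claw": 0.5, "xyz": [0, 0, 0.6], "roll": 0}, {"claw": 0.5, "xyz": [0, 0, 0.34], "roll": 0}, {"claw": 0.3, "xyz": [0, 0, 0], "roll": 0}, {"claw": 0.2, "xyz": [0, 0, 0], "roll": 0}, {"claw": 0.1, "xyz": [0, 0, 0], "roll": 0}, {"claw": 0, "xyz": [0, 0, 0], "roll": 0}, {"claw": 0, "xyz": [0, 0, 0], "roll": 0}, {"claw": 0, "xyz": [0, 0, 0], "roll": 0}]'

```text
time_s: 26.22
eef_pos: [492.3, -64.8, 148.5]
tcp_rot: [0.709, 0.705, 0.002, 0.002]
force: [4.1, -0.2, 0.9]
gripper_width: 9.6
gripper_force: 30.0
```

Request:
play_rows --steps '[{"claw": 0, "xyz": [0, 0, 0], "roll": 0.5}, {"claw": 0, "xyz": [0, 0, 0], "roll": 0.5}, {"claw": 0, "xyz": [0, 0, 0], "roll": 0.5}, {"claw": 0, "xyz": [0, 0, 0], "roll": 0.5}, {"claw": 0, "xyz": [0, 0, 0], "roll": 0}]'

```text
time_s: 26.63
eef_pos: [492.4, -64.8, 148.5]
tcp_rot: [0.765, 0.645, 0.002, 0.002]
force: [5.8, 1.5, 4.1]
gripper_width: 9.5
gripper_force: 30.0
```

Request:
play_rows --steps '[{"claw": 0, "xyz": [0, 0, 0], "roll": 0.7}, {"claw": 0, "xyz": [0, 0, 0], "roll": 0.7}, {"claw": 0, "xyz": [0, 0, 0], "roll": 0.7}, {"claw": 0, "xyz": [0, 0, 0], "roll": 0.7}, {"claw": 0, "xyz": [0, 0, 0], "roll": 0.7}, {"claw": 0, "xyz": [0, 0, 0], "roll": 0.7}, {"claw": 0, "xyz": [0, 0, 0], "roll": 0.7}, {"claw": 0, "xyz": [0, 0, 0], "roll": 0.7}, {"claw": 0, "xyz": [0, 0, 0], "roll": 0.7}, {"claw": 0, "xyz": [0, 0, 0], "roll": 0.7}, {"claw": 0, "xyz": [0, 0, 0], "roll": 0}]'

```text
time_s: 27.55
eef_pos: [492.6, -64.9, 148.5]
tcp_rot: [0.913, 0.408, 0.002, 0.001]
force: [6.0, -0.6, 3.7]
gripper_width: 9.7
gripper_force: 30.0
```

Request:
play_rows --steps '[{"claw": 0, "xyz": [0, 0, 0], "roll": 0.7}, {"claw": 0, "xyz": [0, 0, 0], "roll": 0.7}, {"claw": 0, "xyz": [0, 0, 0], "roll": 0.7}, {"claw": 0, "xyz": [0, 0, 0], "roll": 0.7}, {"claw": 0, "xyz": [0, 0, 0], "roll": 0.7}, {"claw": 0, "xyz": [0, 0, 0], "roll": 0.7}, {"claw": 0, "xyz": [0, 0, 0], "roll": 0.7}, {"claw": 0, "xyz": [0, 0, 0], "roll": 0.7}, {"claw": 0, "xyz": [0, 0, 0], "roll": 0.7}, {"claw": 0, "xyz": [0, 0, 0], "roll": 0.6}, {"claw": 0, "xyz": [0, 0, 0], "roll": 0}]'

```text
time_s: 28.47
eef_pos: [492.7, -65.1, 148.5]
tcp_rot: [0.99, 0.144, 0.003, 0.001]
force: [5.9, -0.9, 1.6]
gripper_width: 9.7
gripper_force: 30.0
```

```bash
python3 -c "
from h import *
go(491,-65,148,-76.7)
o=telemetry.get_obs();print(o['moment'],o['gripper_force'])"
```

```text
t 28.47 tcp [492.7 -65.1 148.5] yaz -73.5 F [ 5.9 -0.9  1.6] w 9.7 j7 -0.73 units [-0.06 -0.02  0.02] roll 0.7
[-0.11777571 -1.00657148 -0.05803185] 30.00152471009642
```

Request:
play_rows --steps '[{"claw": 0.2, "xyz": [0, 0, 0], "roll": 0}, {"claw": 0.3, "xyz": [0, 0, 0], "roll": 0}, {"claw": 0.4, "xyz": [0, 0, 0], "roll": 0}, {"claw": 0.4, "xyz": [0, 0, 0], "roll": 0}, {"claw": 0.4, "xyz": [0, 0, -0.4], "roll": 0}, {"claw": 0.4, "xyz": [0, 0, -0.9], "roll": 0}, {"claw": 0.4, "xyz": [0, 0, -0.9], "roll": 0}, {"claw": 0.4, "xyz": [0, 0, -0.9], "roll": 0}, {"claw": 0.4, "xyz": [0, 0, -0.9], "roll": 0}, {"claw": 0.4, "xyz": [0, 0, -0.9], "roll": 0}, {"claw": 0.4, "xyz": [0, 0, 0], "roll": 0}, {"claw": 0.4, "xyz": [0, 0, 0], "roll": 0}]'

```text
time_s: 29.47
eef_pos: [489.5, -64.8, 270.5]
tcp_rot: [0.989, 0.145, 0.0, -0.0]
force: [-0.1, 0.0, -0.5]
gripper_width: 35.2
gripper_force: 0.0
```

```bash
python3 - <<'E'
from h import *
go(491,-65,148,-76.7)
f=grab('scene','s8.png'); cv2.imwrite('pics/c8.png',cv2.resize(f['pixels'][160:340,110:350],(800,600)))
E
```

```text
t 29.47 tcp [489.5 -64.8 270.5] yaz -73.3 F [-0.1  0.  -0.5] w 35.2 j7 -0.85 units [0.06 0.02 4.9 ] roll 0.75
```

View pics/c8.png

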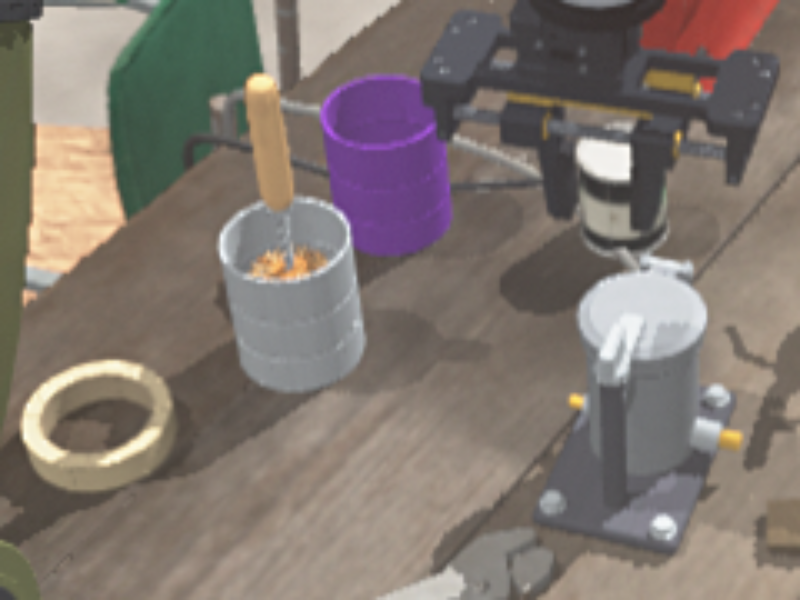

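The brush stands in the upright tin at about (285,200). The lid is shut, the catch arm lies over it at (620,345), and the gripper is clear. Handing in.

```bash
python3 -c "
from h import *
print(ticket.sign_off())"
```

```text
the job is handed in; nothing more can be done
None
```

I made three brush strokes with light plate contact each time (9 N at most), put the brush back in the tin, shut the lid and turned the catch over it; I handed the job in at about 29.5 s, but sign-off returned no verdict.

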